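# Seat a keyed sherd carrier in the tilted inspection stand

### The arm

A 6-joint arm with a two-finger parallel gripper is mounted at the origin on a cart in front of the work surface, level with it; the furniture and walls round the work are solid. World frame = base frame: x ahead of the robot, y to its left, z up, the work surface at z = 0. Lengths are in m, angles in degrees, forces in N, time in s.
With the tool pointing down it reaches from about 0.4 to 0.825 m from the base axis. Payload 7 kg.
Tool frame: the origin (TCP) lies at the very end of the fingers, on their centre line; the grasp point (between the pads) lies 19 mm behind it (ctrl.grip_point_offset is the distance from the TCP to the grasp point, in m); x points along the fingers, z is the direction in which the jaws open and shut, and the axes are right-handed (so a half turn about x gives the same grasp; the last joint's range is limited). The gripper opens to 88 mm and grips with 3 to 60 N. Pads are 19 mm wide; open, the fingers measure 130 mm over their backs; the gripper's body (78 mm by 193 mm) begins 47 mm behind the grasp point.
Start: joints at [-50.586, 20.546, 0.682, 0, -70.136, -16.507], TCP at [0.263, -0.622, 0.227] pointing down, gripper open.
Joint ranges: [-176.03, 176.03], [-82.01, 121.73], [-58.28, 71.71], [-173.87, 95.51], [-174.79, -0.11], [-173.66, 173.66]. Speed limits (degrees/s): [136.94, 136.94, 172.46, 180, 180, 180].

### API

Orientations are given as [roll, pitch, yaw] about the fixed x, y, z axes, in that order (R = Rz(yaw) Ry(pitch) Rx(roll)).
In Python, from plant import get_obs, snapshot, calibration, close_job, ctrl gives the robot as it stands.
- The arm moves only by the tool move_arm, never from a script. Its argument "commands" is a list that holds one entry, the list of rows, each a list of 4 numbers: the shift along the tool's x, y, z in cm, then the turn about the tool's x in rad. In form: [[[dx, dy, dz, spin], ...]]. A call has 1 to 8 rows; each row shifts and turns the commanded pose from where the row before left it, along the tool's axes as they then stand; what a row does not reach is not made up. A row lasts 1/10 s, in which the tool goes at most 50 mm and 8.59 degrees, less where a joint would pass 70% of its speed; a pose out of reach is approached as far as the arm can. A call with a gripper value outside its range is refused whole. "jaw" is the finger opening in cm, from 0 to 8.76, set as the call begins (left out, the last holds). The fingers move at their own pace and stop on an object; the grip force is fixed at half the most. Time passes only in rows, so rows that do not move let the fingers close. It gives the time, the measured TCP pose, the force and the opening at its end, in the units of the state.
- get_obs(): the state, without advancing time (a new reading comes with each control period).
- snapshot(name): name is "side" or "top" or "wrist"; returns (picture, depth): 420x560x3 uint8, red, green, blue; 420x560 float32, m along the optical axis (not along the pixel's ray), 0 where there is no reading.
- calibration(name): a dict with "mtx" (3x3 intrinsics, pixels), "T" (4x4, takes a point from camera to world coordinates); the wrist camera has in their place "tool_from_camera" (4x4, takes a point from camera to tool coordinates, whose origin is the TCP and whose axes are the tool frame's). Camera axes: x right, y up, looking along -z (the intrinsics and any distortion apply to the point x, -y, -z); pixel columns grow to the right and rows downward; lengths in m; the calibration is good to about 2 mm. The wrist camera is an equidistant fisheye: a pixel r from the principal point sees the ray r / f radians off the axis. A picture is of the moment at which its call begins: read the wrist's pose just before it. calibration takes no time and is no camera call.
- close_job(): hands the job in, once; it reports no verdict.
The state is a dict: "clock": time; "joint_pos": joint angles; "qvel": joint speeds; "tau": joint torques, N m; "tool_pos": TCP position; "orientation": TCP orientation; "force": force on the tool from outside, world axes, zero at the start; "moment": the same for the moment, N m; "opening": finger opening in m.
Only numpy, scipy, OpenCV 4.12 (cv2) and the standard library are available. Lean on these libraries where they do the work, as an engineer would, in place of code of your own. Each camera call takes 0.05 s, during which the arm holds its last target. There are 200 camera calls.

### The job

Take the blue sherd carrier by its black grip bar, find the way round in which its notch accepts the yellow key in the tilted inspection stand, and seat it fully home, flat on the floor of the stand's recess. Then swing the red keeper over the plate as far as it goes. Do not touch the sherd bonded to the plate with the fingers, and leave the ink bottle, the tape roll and the glue tube where they are.

Things in the scene. Friction and masses are not known exactly. Their poses are not given: they have to be found in the camera images.
- carrier: Sherd carrier, loose, about 0.27 kg: blue square plate 100 x 100 x 10 mm, at first flat on the table, any way round. Origin: centre of its underside; z up out of its top. In the middle a black grip bar, 50 mm along the plate's x, 14 mm thick along y, from z = 10 to 48 mm. A notch cuts its +x edge (see carrier_notch).
- carrier_notch (a point): Middle of the carrier's notch, at x = 42, y = 22, z = 5 mm in the carrier's frame. The notch goes through the whole thickness, is open to the +x edge, 16 mm deep (x = 34 to 50 mm) and 21 mm wide (y = 11.5 to 32.5 mm).
- nest: Seat of the fixed stand: grey slab 150 x 180 x 22 mm, face tilted 24 degrees up and toward the robot, with a recess 103 x 103 mm, 12 mm deep, rim chamfered 2 mm. Origin: centre of the recess floor, 75 mm above the table; z = outward normal, x = up the slope, y = left. The carrier is home when its frame coincides with this one (1.5 mm play each way).
- nest_key (a point): Middle of the yellow key, at x = 42, y = 22, z = 5 mm in the nest's frame; meets the carrier's notch point when the carrier is home. The key stands on the recess floor against its upper (+x) wall, as high as the recess: x = 37.5 to 51.5, y = 14 to 30 mm. The plate enters only one way of the four.
- keeper (a joint): Keeper angle, rad: 0 = open, arm pointing down the slope (nest -x); 1.571 = stop, arm pointing to nest +y over the plate's lower right corner. Turns clockwise seen from above the face, stays where left, takes 1 to 2 N at the knob. Red arm 37 mm from pivot to knob, 14 mm wide, underside 13 mm above the recess floor (3 mm above a seated plate).
- keeper_knob (a point): Middle of the keeper's upright black knob, 16 mm in diameter, standing along the nest's z from 18 to 48 mm above the recess floor, 37 mm from the pivot; this point is 35 mm above the recess floor.
- keeper_pivot (a point): Point on the keeper's pivot axis (parallel to nest z), at x = -35, y = -72, z = 35 mm in the nest's frame. The stand below has a base 170 x 190 mm under the slab.
- bonded_sherd: Small pink-brown sherd, 18 x 41 x 9 mm (long along the carrier's y), fixed on top of the carrier at x = -36, y = 24 mm of its frame; origin at the centre of its underside.
- ink_bottle: Bystander: small blue bottle with white cap, 34 x 34 x 60 mm, loose; origin at the centre of its underside.
- tape_roll: Bystander: roll of white tape lying flat, 66 mm across, 19 mm high, loose; origin at the centre of its underside.
- glue_tube: Bystander: yellow tube with black cap, 38 x 113 x 25 mm, lying, loose; origin at the centre of its underside.
Mind the look-alikes: they are no part of the job. There is more than one size of the carrier; the job needs the smaller.

How it is judged:
By the outcome, as a careful person would: the job done as asked, in the order asked, and still so for the second after the job is handed in, with the robot touching nothing.
It also fails if it takes over 61 s, if anything falls off the work surface, if the arm or the gripper's body presses on something with over 40 N, if the wrist force passes 120 N, or if a joint passes its speed limit or range.

## Working session

There is one attempt and no reset: what is moved stays moved. The work goes in short steps, Python scripts to look and compute and a tool call to move; the robot and the scene stay as the last step left them, time stands still between calls to the robot, and variables do not carry over. Pictures are saved under pics/ and viewed, about 8 in all and at most 12, crops included, and the job is handed in when it is done.

Besides the shell and the picture viewer there is one more tool, called after "Request:" by a JSON object that holds its "op" and its "data". move_arm: Moves the arm, as the interface text tells. Its arguments: {"type":"object","properties":{"commands":{"type":"array"},"jaw":{"type":"number"}},"required":["commands"]}

```bash
ls; mkdir -p pics
python3 - <<'E'
from plant import *
import cv2,numpy as np
print(get_obs())
for n in ("side","top","wrist"):
    p,d=snapshot(n); cv2.imwrite(f"pics/{n}0.png",p[:,:,::-1]); np.save(f"pics/{n}0.npy",d)
    print(n,calibration(n))
a=[cv2.imread(f"pics/{n}0.png") for n in("side","top")]
E
```

```text
pics
{'clock': 0.0, 'joint_pos': array([-5.05849487e+01,  2.05922765e+01,  6.33757279e-01, -2.01174268e-02,
       -7.01337503e+01, -1.65081198e+01]), 'qvel': array([ 0.07107132,  0.02989294, -0.1117142 , -0.00910318,  0.11270565,
        0.00612616]), 'tau': array([ 7.48211664e-05, -5.82724750e+01,  2.93043673e+01,  6.99712202e+00,
        6.71414149e-03, -1.30416574e-04]), 'tool_pos': array([ 0.26254005, -0.62133261,  0.22561305]), 'orientation': array([  4.92673727,  89.90581182, 117.82681715]), 'force': array([-0.20195628,  0.96989305,  0.48234049]), 'moment': array([0.02065108, 0.00521991, 0.09236995]), 'opening': 0.08769598042826326}
side {'mtx': array([[528.28463095,   0.        , 270.10192491],
       [  0.        , 528.28463095, 205.6047485 ],
       [  0.        ,   0.        ,   1.        ]]), 'T': array([[-0.84943514,  0.35552795, -0.38994848, -0.20899778],
       [-0.52768771, -0.57561378,  0.62467149,  1.32446583],
       [-0.00237155,  0.73638893,  0.6765543 ,  1.37525796],
       [ 0.        ,  0.        ,  0.        ,  1.        ]])}
top {'mtx': array([[420.71544804,
[... 215 characters left out ...]
9135, -0.00349792,  0.0022507 ,  0.15220136],
       [ 0.00167202,  0.15741668,  0.98753086,  1.55187441],
       [ 0.        ,  0.        ,  0.        ,  1.        ]])}
wrist {'mtx': array([[325.1922621 ,   0.        , 277.30612971],
       [  0.        , 325.1922621 , 216.36377998],
       [  0.        ,   0.        ,   1.        ]]), 'tool_from_camera': array([[-6.10884754e-06,  2.82977543e-01, -9.59126535e-01,
        -1.58570477e-01],
       [ 6.28024211e-05,  9.59126533e-01,  2.82977542e-01,
         7.73284626e-02],
       [ 9.99999998e-01, -5.85068019e-05, -2.36308326e-05,
         2.04087110e-03],
       [ 0.00000000e+00,  0.00000000e+00,  0.00000000e+00,
         1.00000000e+00]])}
```

View pics/top0.png

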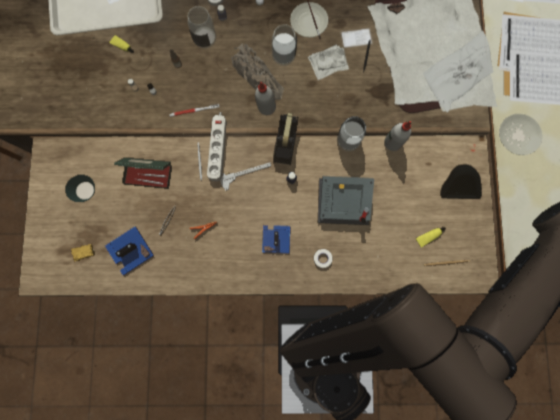

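View pics/side0.png

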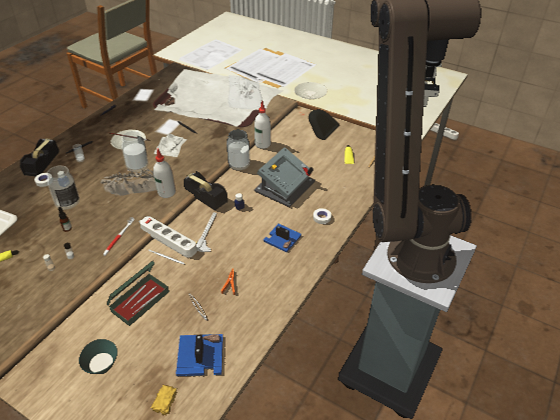

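```bash
cat > h.py <<'E'
import numpy as np,cv2
from plant import *
def ray(n,u,v):
    c=calibration(n);K=c["mtx"];T=c["T"]
    d=np.array([(u-K[0,2])/K[0,0],-(v-K[1,2])/K[1,1],-1]);return T[:3,3],T[:3,:3]@d
def onz(n,u,v,z):
    o,d=ray(n,u,v);return o+d*(z-o[2])/d[2]
def dep(n,u,v,D):
    o,d=ray(n,u,v);return o+d*D
def cloud(n,D):
    v,u=np.mgrid[:420,:560];c=calibration(n);K=c["mtx"];T=c["T"]
    d=np.stack([(u-K[0,2])/K[0,0],-(v-K[1,2])/K[1,1],-np.ones(u.shape)],-1)*D[...,None]
    return d@T[:3,:3].T+T[:3,3]
E
python3 - <<'E'
from h import *
t=cv2.imread("pics/top0.png");s=cv2.imread("pics/side0.png")
a=cv2.resize(t[165:285,250:390],None,fx=4,fy=4,interpolation=cv2.INTER_CUBIC)
b=cv2.resize(s[140:260,220:330],None,fx=4,fy=4,interpolation=cv2.INTER_CUBIC)
im=np.zeros((480,1000,3),np.uint8);im[:,:560]=a;im[:,560:]=b
cv2.imwrite("pics/c.png",cv2.resize(im,(800,384)))
for n,box in(("top",(250,300,215,265)),("side",(255,310,215,255))):
    im=cv2.imread(f"pics/{n}0.png");h=cv2.cvtColor(im,cv2.COLOR_BGR2HSV);D=np.load(f"pics/{n}0.npy");P=cloud(n,D)
    m=np.zeros((420,560),bool);x0,x1,y0,y1=box;m[y0:y1,x0:x1]=1
    m&=(h[...,0]>100)&(h[...,0]<130)&(h[...,1]>130)&(h[...,2]>60)
    p=P[m&(D>0)];print(n,m.sum(),p.mean(0),p.min(0),p.max(0),np.percentile(p[:,2],[10,50,90]))
    q=p[(p[:,2]>.0)&(p[:,2]<.02)];print(cv2.minAreaRect(q[:,:2].astype(np.float32)*1000))
    # nest face plane fit
P=cloud("top",np.load("pics/top0.npy"))
for uv in((346,201),(335,205),(350,190),(322,180),(370,180),(322,222),(345,222),(364,215),(341,187),(277,240),(323,251),(431,237),(292,179)):
    print(uv,P[uv[1],uv[0]].round(4))
E
```

```text
top 313 [0.45729443 0.15933343 0.01093955] [ 0.4102327   0.12909505 -0.0009555 ] [0.49889705 0.21748058 0.02079857] [0.00683074 0.01083743 0.01529103]
((455.76263427734375, 173.88949584960938), (85.88123321533203, 89.78791046142578), 87.1143569946289)
side 347 [0.45337082 0.18788845 0.0092731 ] [ 0.4050075   0.12643579 -0.00297389] [0.50506462 0.23704087 0.04931396] [0.00291644 0.00877358 0.01466291]
((454.4122009277344, 181.68606567382812), (99.8665771484375, 110.70407104492188), 0.8380511403083801)
(346, 201) [ 0.5853 -0.0753  0.0655]
(335, 205) [ 0.5714 -0.0358  0.0628]
(350, 190) [ 0.6214 -0.0874  0.0859]
(322, 180) [0.6537 0.0133 0.1052]
(370, 180) [ 0.6515 -0.1543  0.112 ]
(322, 222) [0.5168 0.0071 0.0099]
(345, 222) [ 0.5163 -0.0777  0.0114]
(364, 215) [ 0.5332 -0.1366  0.0736]
(341, 187) [ 0.6284 -0.0531  0.1046]
(277, 240) [0.4475 0.1728 0.0497]
(323, 251) [0.4093 0.0065 0.0224]
(431, 237) [ 0.4595 -0.3912  0.0135]
(292, 179) [0.6732 0.1174 0.0383]
```

View pics/c.png

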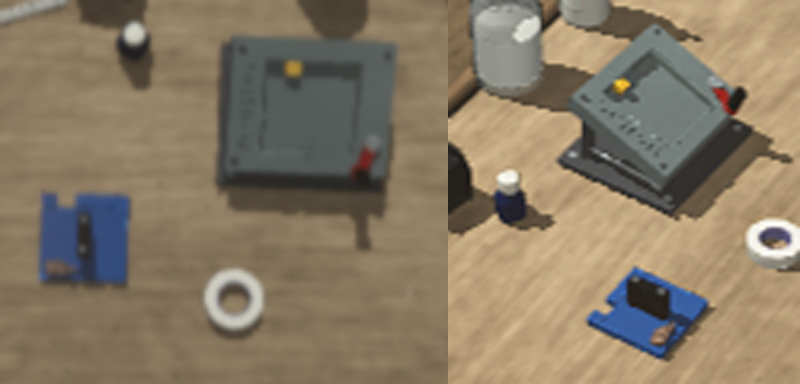

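```bash
cat >> h.py <<'E'
from scipy.spatial.transform import Rotation as Ro
def tool():
    o=get_obs();return o,Ro.from_euler("xyz",o["orientation"],degrees=True).as_matrix(),o["tool_pos"]
def goto(target,ycdeg=None,verbose=1):
    """shift in tool cm for target; spin to make tool z along world angle"""
    o,R,p=tool();d=R.T@(np.array(target)-p)*100
    out=[d.round(2)]
    if ycdeg is not None:
        a=np.arctan2(R[1,2],R[0,2]);e=(np.deg2rad(ycdeg)-a+np.pi/2)%np.pi-np.pi/2;out.append(round(-e,3))
    print("t",round(o["clock"],2),"pos",p.round(4),"F",o["force"].round(1),"open",round(o["opening"],4),"zdir",np.rad2deg(np.arctan2(R[1,2],R[0,2])).round(2),"tilt",np.rad2deg(np.arccos(-R[2,0])).round(2),"shift cm,spin",*out)
E
python3 - <<'E'
from h import *
goto([.455,.18,.227],90)
o,R,p=tool();print(R.round(3));goto([.42,0,.227])
E
```

```text
t 0.15 pos [ 0.2626 -0.6214  0.2259] F [ 1.2 -0.5 -0.5] open 0.0878 zdir 112.91 tilt 0.07 shift cm,spin [-4.000e-02 -4.892e+01  6.634e+01] 0.4
[[-0.001 -0.921 -0.389]
 [ 0.001 -0.389  0.921]
 [-1.     0.     0.001]]
t 0.15 pos [ 0.2626 -0.6214  0.2259] F [ 1.2 -0.5 -0.5] open 0.0878 zdir 112.91 tilt 0.07 shift cm,spin [ -0.06 -38.69  51.12]
```

Request:
{"op": "move_arm", "data": {"commands": [[[0, 0, 0, 0.133], [0, 0, 0, 0.133], [0, 0, 0, 0.133], [0, -3, 3, 0], [0, -3, 3.5, 0], [0, -3, 3.5, 0], [0, -3, 3.5, 0], [0, -2, 4, 0]]]}}

```text
clock: 0.95
tool_pos: [0.404, -0.4453, 0.226]
orientation: [63.4, 90.0, 153.4]
force: [-0.0, 0.4, 0.1]
opening: 0.0872
```

Request:
{"op": "move_arm", "data": {"commands": [[[0, -1, 4.5, 0], [0, -1, 4.5, 0], [0, -1, 4.5, 0], [0, 0, 4.5, 0], [0, 0, 4.5, 0], [0, 0, 4.5, 0], [0, 0, 4.5, 0], [0, 0, 4.5, 0]]]}}

```text
clock: 1.75
tool_pos: [0.4318, -0.085, 0.2267]
orientation: [-67.2, 90.0, 22.8]
force: [1.6, -1.1, 0.7]
opening: 0.0874
```

Run:
```python
from h import *
goto([.455,.18,.227],90)
```

```text
t 1.75 pos [ 0.4318 -0.085   0.2267] F [ 1.6 -1.1  0.7] open 0.0874 zdir 90.04 tilt 0.02 shift cm,spin [-0.03 -2.34 26.5 ] 0.001
```

```bash
cat >> h.py <<'E'
def wsnap(name):
    o,R,p=tool();pic,d=snapshot("wrist");cv2.imwrite(f"pics/{name}.png",pic[:,:,::-1]);np.savez(f"pics/{name}.npz",R=R,p=p,d=d)
def wray(name,u,v):
    z=np.load(f"pics/{name}.npz");c=calibration("wrist");K=c["mtx"];T=c["tool_from_camera"]
    a=np.array([u-K[0,2],v-K[1,2]]);r=np.hypot(*a);th=r/K[0,0]
    d=np.array([np.sin(th)*a[0]/r,-np.sin(th)*a[1]/r,-np.cos(th)])
    return z["R"]@T[:3,3]+z["p"],z["R"]@T[:3,:3]@d
def meet(rs):
    A=np.zeros((3,3));b=np.zeros(3)
    for o,d in rs:
        d=d/np.linalg.norm(d);M=np.eye(3)-np.outer(d,d);A+=M;b+=M@o
    x=np.linalg.solve(A,b);return x,[np.linalg.norm(np.cross(x-o,d/np.linalg.norm(d)))*1000 for o,d in rs]
E
python3 -c "
from h import *
wsnap('w1')"
```

Request:
{"op": "move_arm", "data": {"commands": [[[0, 0, 4.5, 0], [0, 0, 4.5, 0], [0, 0, 4.5, 0], [0, -1, 4.5, 0], [0, -1, 4.5, 0], [0, 0, 4, 0], [0, 0, 0, 0], [0, 0, 0, 0]]]}}

```text
clock: 2.6
tool_pos: [0.4517, 0.179, 0.2261]
orientation: [127.1, 89.9, -142.7]
force: [-0.1, -0.0, 0.4]
opening: 0.0877
```

Run:
```python
from h import *
wsnap('w2');goto([.455,.18,.227],90)
a=cv2.imread('pics/w1.png');b=cv2.imread('pics/w2.png')
cv2.imwrite('pics/w12.png',np.vstack([cv2.resize(a,(800,600))[:300],cv2.resize(b,(800,600))[300:]]) if 0 else b)
```

```text
t 2.65 pos [0.4517 0.1781 0.2262] F [-0.2 -0.4 -0.4] open 0.0876 zdir 90.09 tilt 0.06 shift cm,spin [-0.08 -0.33  0.18] 0.002
```

View pics/w1.png

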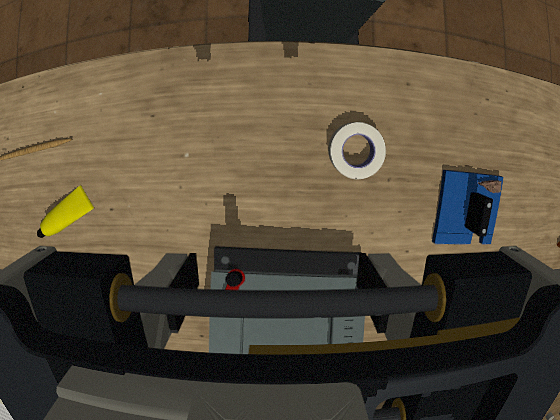

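View pics/w2.png

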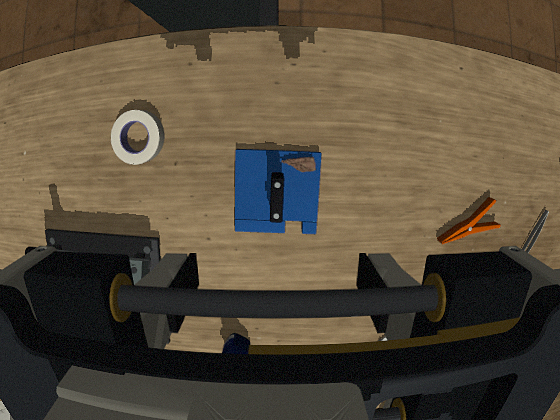

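Run:
```python
from h import *
def pl(n,u,v,z):
    o,d=wray(n,u,v);return o+d*(z-o[2])/d[2]
res={}
for n,box in(("w1",(425,510,160,250)),("w2",(225,330,140,240))):
    im=cv2.imread(f"pics/{n}.png");h=cv2.cvtColor(im,cv2.COLOR_BGR2HSV);d=np.load(f"pics/{n}.npz")["d"]
    x0,x1,y0,y1=box;B=np.zeros((420,560),np.uint8);B[y0:y1,x0:x1]=1
    blue=B*((h[...,0]>98)&(h[...,0]<125)&(h[...,1]>150)&(h[...,2]>70)).astype(np.uint8)
    v,u=np.nonzero(blue);P=np.array([pl(n,a,b,.010)[:2]*1000 for a,b in zip(u,v)],np.float32)
    print(n,"plate",cv2.minAreaRect(P),P.min(0),P.max(0),"depth",np.median(d[blue>0]))
    hull=cv2.convexHull(np.stack([u,v],1).astype(np.int32));hm=np.zeros_like(B);cv2.fillConvexPoly(hm,hull,1)
    dots=hm*((h[...,1]<60)&(h[...,2]>110)).astype(np.uint8)
    k,l,st,c=cv2.connectedComponentsWithStats(dots)
    for i in range(1,k):
        if st[i,4]>4: print(" dot",c[i].round(1),st[i,4],d[int(c[i][1]),int(c[i][0])],(pl(n,*c[i],.048)*1000).round(1)); res.setdefault(n,[]).append(c[i])
    dk=hm*(h[...,2]<60).astype(np.uint8);k,l,st,c=cv2.connectedComponentsWithStats(dk)
    i=1+np.argmax(st[1:,4]);vv,uu=np.nonzero(l==i);print(" bar",st[i],cv2.minAreaRect(np.array([pl(n,a,b,.048)[:2]*1000 for a,b in zip(uu,vv)],np.float32)))
for a in res.get("w1",[]):
    for b in res.get("w2",[]):
        x,e=meet([wray("w1",*a),wray("w2",*b)]);print(a,b,(x*1000).round(1),np.round(e,1))
```

```text
w1 plate ((454.0166015625, 178.7965087890625), (99.369140625, 98.97654724121094), 87.86810302734375) [403.486    127.569786] [504.67114 229.77611] depth 0.3882017
 dot [488.9 204.7] 12 0.3457105 [437.8 181.1  48. ]
 dot [483.6 230.5] 11 0.3549602 [471.9 179.5  48. ]Traceback (most recent call last):
  File "<stdin>", line 17, in <module>
  File "<stdin>", line 3, in pl
  File "h.py", line 27, in wray
    z=np.load(f"pics/{name}.npz");c=calibration("wrist");K=c["mtx"];T=c["tool_from_camera"]
                                    ~~~~~~~~~~~^^^^^^^^^
ValueError: time passes only in moves, steps and waits
```

```bash
python3 - <<'E'
import pickle
from plant import *
pickle.dump({n:calibration(n) for n in("side","top","wrist")},open("cal.pkl","wb"))
E
cat >> h.py <<'E'
import pickle
_C=pickle.load(open("cal.pkl","rb"))
def calibration(n): return _C[n]
def pl(n,u,v,z):
    o,d=wray(n,u,v);return o+d*(z-o[2])/d[2]
_Z={}
E
python3 - <<'E'
from h import *
res={}
for n,box in(("w1",(425,510,160,250)),("w2",(225,330,140,240))):
    im=cv2.imread(f"pics/{n}.png");h=cv2.cvtColor(im,cv2.COLOR_BGR2HSV);d=np.load(f"pics/{n}.npz")["d"]
    x0,x1,y0,y1=box;B=np.zeros((420,560),np.uint8);B[y0:y1,x0:x1]=1
    blue=B*((h[...,0]>98)&(h[...,0]<125)&(h[...,1]>150)&(h[...,2]>70)).astype(np.uint8)
    cs=max(cv2.findContours(blue,0,cv2.CHAIN_APPROX_NONE)[0],key=cv2.contourArea)[:,0]
    P=np.array([pl(n,a,b,.010)[:2]*1000 for a,b in cs],np.float32);print(n,"plate",cv2.minAreaRect(P))
    hm=np.zeros_like(B);cv2.fillConvexPoly(hm,cv2.convexHull(cs),1)
    dots=hm*((h[...,1]<60)&(h[...,2]>110)).astype(np.uint8)
    k,l,st,c=cv2.connectedComponentsWithStats(dots)
    for i in range(1,k):
        if st[i,4]>4: print(" dot",c[i].round(1),st[i,4],(pl(n,*c[i],.048)*1000).round(1)); res.setdefault(n,[]).append(c[i])
for a in res.get("w1",[]):
    for b in res.get("w2",[]):
        x,e=meet([wray("w1",*a),wray("w2",*b)]);print(a,b,(x*1000).round(1),np.round(e,1))
E
```

```text
w1 plate ((453.237548828125, 159.13046264648438), (60.70722961425781, 98.64801788330078), 88.34276580810547)
w2 plate ((454.54327392578125, 179.2707977294922), (98.81578063964844, 99.03001403808594), 88.0320816040039)
 dot [277.  184.8] 23 [438.2 180.   48. ]
 dot [275.9 215.9] 22 [472.3 178.9  48. ]
```

Request:
{"op": "move_arm", "data": {"commands": [[[0, -3, -3.5, 0], [0, -3, -3.5, 0], [0, -3, -3.5, 0], [0, -3, -3.5, 0], [0, -3, -3.5, 0], [0, -3, -3, 0], [0, -3, -3, 0], [0, 0, 0, 0]]]}}

```text
clock: 3.45
tool_pos: [0.6638, -0.0617, 0.2252]
orientation: [127.9, 89.9, -142.3]
force: [-1.0, 0.5, -1.1]
opening: 0.0875
```

Run:
```python
from h import *
wsnap('w3');goto([.455,.18,.227],90)
```

```text
t 3.5 pos [ 0.6624 -0.0601  0.2253] F [0.2 0.3 0.1] open 0.0874 zdir 89.76 tilt 0.11 shift cm,spin [-0.14 20.84 23.93] -0.004
```

Request:
{"op": "move_arm", "data": {"commands": [[[0, 1.5, -3.5, 0], [0, 2, -4, 0], [0, 2, -4, 0], [0, 0, 0, 0], [0, 0, 0, 0]]]}}

```text
clock: 4.0
tool_pos: [0.6061, -0.1726, 0.2273]
orientation: [-76.0, 89.9, 13.9]
force: [-0.3, 0.8, 0.1]
opening: 0.0876
```

Run:
```python
from h import *
wsnap('w4');goto([.455,.18,.227],90)
a=cv2.imread('pics/w3.png');b=cv2.imread('pics/w4.png')
cv2.imwrite('pics/w34.png',np.vstack([cv2.resize(i[20:260,80:480],(800,480))[:,:] for i in (a,b)])[:])
cv2.imwrite('pics/w34.png',np.hstack([cv2.resize(i[20:260,130:430],None,fx=1.33,fy=1.33) for i in (a,b)]))
```

```text
t 4.05 pos [ 0.6067 -0.1718  0.2272] F [-0.4 -0.4  0.2] open 0.0878 zdir 89.98 tilt 0.05 shift cm,spin [1.000e-02 1.518e+01 3.517e+01] -0.0
```

View pics/w34.png

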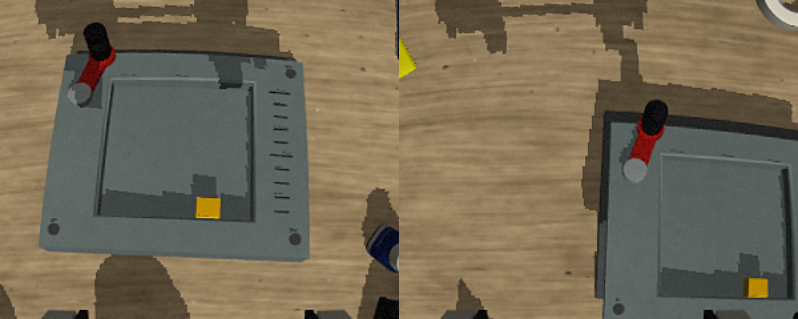

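```bash
cat > nest.py <<'E'
from h import *
def wcloud(n):
    z=np.load(f"pics/{n}.npz");c=calibration("wrist");K=c["mtx"];T=c["tool_from_camera"];v,u=np.mgrid[:420,:560]
    a=u-K[0,2];b=v-K[1,2];r=np.hypot(a,b)+1e-9;th=r/K[0,0];d=np.stack([np.sin(th)*a/r,-np.sin(th)*b/r,-np.cos(th)],-1)
    W=d@T[:3,:3].T@z["R"].T;o=z["R"]@T[:3,3]+z["p"]
    return o,W,o+W*(z["d"]/np.cos(th))[...,None]
if __name__=="__main__":
  for n in("w3","w4"):
    o,W,P=wcloud(n);im=cv2.imread(f"pics/{n}.png");h=cv2.cvtColor(im,cv2.COLOR_BGR2HSV)
    N=np.array([-np.sin(np.deg2rad(24)),0,np.cos(np.deg2rad(24))])
    reg=(P[...,0]>.50)&(P[...,0]<.68)&(P[...,1]>-.18)&(P[...,1]<.02)&(P[...,2]>.03)&(P[...,2]<.14)
    H=P@N; hv=H[reg]; hist,e=np.histogram(hv,bins=np.arange(hv.min(),hv.max(),.002))
    i=np.argsort(hist)[-4:];print(n,[(e[j].round(4),hist[j]) for j in i])
    # two planes fit
    hi=e[i].max()+.001; 
    big=e[np.argmax(hist)]+.001
    for h0 in sorted(set([big,big+.012,big-.012])):
        m=reg&(abs(H-h0)<.004)
        if m.sum()<800: continue
        Q=P[m]
        for _ in range(3):
            c=Q.mean(0);nn=np.linalg.svd(Q-c,full_matrices=False)[2][2];nn*=np.sign(nn[2]);r=(Q-c)@nn;Q=Q[abs(r)<max(2*r.std(),5e-4)]
        print(" plane h0",h0.round(4),len(Q),"c",c.round(4),"n",nn.round(4),"tilt",np.rad2deg(np.arccos(nn[2])).round(2),"az",np.rad2deg(np.arctan2(-nn[1],-nn[0])).round(2),"std",r.std().round(5))
    y=((h[...,0]>15)&(h[...,0]<32)&(h[...,1]>150)&(h[...,2]>120)&reg).astype(np.uint8)
    k,l,st,cc=cv2.connectedComponentsWithStats(y);j=1+np.argmax(st[1:,4]);print(" key",st[j],cc[j])
    rd=((h[...,0]<8)&(h[...,1]>150)&reg);print(" red",np.argwhere(rd).mean(0)[::-1])
E
python3 nest.py
```

```text
w3 [(np.float64(-0.1723), np.int64(3559)), (np.float64(-0.1603), np.int64(5744)), (np.float64(-0.1743), np.int64(6506)), (np.float64(-0.1623), np.int64(7467))]
 plane h0 -0.1733 9550 c [ 0.5947 -0.0733  0.0757] n [-0.4053  0.0204  0.9139] tilt 23.94 az -2.88 std 0.00059
 plane h0 -0.1613 15108 c [ 0.6    -0.0687  0.0911] n [-0.4055  0.0204  0.9139] tilt 23.95 az -2.88 std 0.00061
 key [277 168  19  17 276] [286.19565217 176.06521739]
 red [201.5704918   70.50491803]
w4 [(np.float64(-0.1638), np.int64(3813)), (np.float64(-0.1598), np.int64(4107)), (np.float64(-0.1618), np.int64(5477)), (np.float64(-0.1738), np.int64(6456))]
 plane h0 -0.1728 8243 c [ 0.5936 -0.0746  0.0751] n [-0.4048  0.0199  0.9142] tilt 23.91 az -2.82 std 0.00061
 plane h0 -0.1608 12192 c [ 0.5921 -0.0811  0.0877] n [-0.405   0.0205  0.9141] tilt 23.93 az -2.9 std 0.00062
 key [392 229  15  15 208] [399.38461538 236.13461538]
 red [314.38607595 128.07594937]
```

```bash
cat > nest2.py <<'E'
from nest import *
for n in("w3","w4"):
    o,W,P=wcloud(n)
    z=np.array([-.4051,.0203,.9140]);z/=np.linalg.norm(z);x=np.array([-z[0]*z[2],-z[1]*z[2],1-z[2]**2]);x/=np.linalg.norm(x);y=np.cross(z,x)
    O=np.array([.594,-.074,.0755]); M=np.stack([x,y,z])
    fl=(P-O)@z
    # intersect rays with face plane z=+12
    t=((O-o)@z+.012)/(W@z);F=(o+W*t[...,None]-O)@M.T*1000
    Q=(P-O)@M.T*1000
    face=abs(Q[...,2]-12)<2
    out=[]
    for ax in(0,1):
        lim=35 if ax==0 else 30
        lo,hi=[],[]
        for s in range(-lim,lim,5):
            m=face&(F[...,1-ax]>s)&(F[...,1-ax]<s+5);v=F[...,ax][m]
            a=v[(v<-35)&(v>-70)];b=v[(v>35)&(v<70)]
            if len(a)>3: lo.append(a.max())
            if len(b)>3: hi.append(b.min())
        out.append((np.round(lo,1),np.round(hi,1)));print(n,ax,out[-1],"mid",(np.median(lo)+np.median(hi))/2)
    print(" floor z",np.median(Q[...,2][(abs(Q[...,0])<30)&(abs(Q[...,1])<30)]))
    k=dict(w3=(286.2,176.07),w4=(399.4,236.1))[n];oo,d=wray(n,*k);kp=oo+d*((O-oo)@z+.012)/(d@z);print(" key top",(M@(kp-O)*1000).round(1))
print(meet([wray("w3",286.2,176.07),wray("w4",399.4,236.1)]),M.round(4))
kx,e=meet([wray("w3",286.2,176.07),wray("w4",399.4,236.1)]);print("tri key nest",(M@(kx-O)*1000).round(1),e)
E
python3 nest2.py
```

```text
w3 0 (array([-49.7, -49.8, -49.9, -49.9, -50.1, -50.2, -50.3, -50.5, -50.8,
       -49.9, -50.1, -49.5, -49.8, -49.9]), array([51.8, 52.4, 52.3, 52.1, 52.8, 52.5, 52.4, 52.3, 52.1, 52.6, 38. ,
       37.7, 37.7, 39.2])) mid 1.1251956477279776
w3 1 (array([-49.8, -50.4, -49.6, -50.2, -49.5, -49.9, -49.8, -50.7, -50.1,
       -50.6, -50.1, -49.5]), array([52.6, 52.6, 52.6, 52.6, 52.6, 53.5, 52.6, 52.6, 52.7, 52.7, 52.7,
       52.8])) mid 1.311981985128817
 floor z -0.05634074299230772
 key top [45.1 23.4 12. ]
w4 0 (array([-50.2, -50.4, -50.8, -50.5, -50.8, -51.3, -50.7, -51. , -51.5,
       -51.2, -50.8, -51.1, -50.6, -51.2]), array([51.2, 51.1, 51.8, 51.8, 51.5, 52.3, 52.1, 52. , 51.9, 38.2, 37.2,
       37.8, 37.6, 38.6])) mid 0.2683897767168375
w4 1 (array([-51.6, -51.6, -51.5, -51.5, -51.4, -51.3, -51.3, -51.1, -51.1,
       -51. , -50.8, -50.7]), array([52.3, 50.9, 51.7, 52.6, 52.5, 52.1, 51.9, 51.7, 51.6, 51.5, 51.3,
       51.3])) mid 0.19908127504143636
 floor z -0.18434887569731423
 key top [44.8 22.8 12. ]
(array([ 0.63174175, -0.05240524,  0.10306806]), [np.float64(0.011696414308189856), np.float64(0.011696414308297338)]) [[ 0.9129 -0.0457  0.4056]
 [ 0.05    0.9987  0.    ]
 [-0.4051  0.0203  0.914 ]]
tri key nest [44.6 23.5 10.3] [np.float64(0.011696414308189856), np.float64(0.011696414308297338)]
```

Request:
{"op": "move_arm", "data": {"commands": [[[0, 1.9, 4.4, 0], [0, 1.9, 4.4, 0], [0, 1.9, 4.4, 0], [0, 1.9, 4.4, 0], [0, 1.9, 4.4, 0], [0, 1.9, 4.4, 0], [0, 1.9, 4.4, 0], [0, 1.9, 4.4, 0]]]}}

```text
clock: 4.85
tool_pos: [0.4536, 0.1829, 0.227]
orientation: [-42.6, 89.9, 47.5]
force: [0.7, 0.1, -0.3]
opening: 0.0872
```

Request:
{"op": "move_arm", "data": {"commands": [[[3, 0, 0, 0.035], [4, 0, 0, 0], [4, 0, 0, 0], [3, 0, 0, 0], [0, 0, 0, 0], [0, 0, 0, 0]]]}}

```text
clock: 5.45
tool_pos: [0.4551, 0.1811, 0.0871]
orientation: [170.9, 90.0, -101.0]
force: [0.0, 0.5, 1.5]
opening: 0.0872
```

Run:
```python
from h import *
goto([.455,.1796,.018],88)
```

```text
t 5.45 pos [0.4551 0.1811 0.0871] F [0.  0.5 1.5] open 0.0872 zdir 88.13 tilt 0.04 shift cm,spin [ 6.91  0.01 -0.15] 0.002
```

Request:
{"op": "move_arm", "data": {"commands": [[[2, 0, -0.1, 0], [2, 0, 0, 0], [1.5, 0, 0, 0], [0.9, 0, 0, 0], [0.5, 0, 0, 0], [0, 0, 0, 0], [0, 0, 0, 0], [0, 0, 0, 0]]]}}

```text
clock: 6.25
tool_pos: [0.4555, 0.1798, 0.0184]
orientation: [-47.7, 89.9, 40.3]
force: [-0.6, 0.4, 0.2]
opening: 0.0878
```

Request:
{"op": "move_arm", "data": {"commands": [[[0, 0, 0, 0], [0, 0, 0, 0], [0, 0, 0, 0], [0, 0, 0, 0], [0, 0, 0, 0], [0, 0, 0, 0], [0, 0, 0, 0], [0, 0, 0, 0]]], "jaw": 0.6}}

```text
clock: 7.05
tool_pos: [0.455, 0.1794, 0.0176]
orientation: [89.4, 90.0, 177.5]
force: [-0.0, 0.6, 0.3]
opening: 0.029
```

Request:
{"op": "move_arm", "data": {"commands": [[[0, 0, 0, 0], [0, 0, 0, 0], [0, 0, 0, 0], [0, 0, 0, 0], [0, 0, 0, 0], [0, 0, 0, 0]]]}}

```text
clock: 7.65
tool_pos: [0.4549, 0.1792, 0.0175]
orientation: [136.5, 90.0, -135.5]
force: [-0.7, -0.7, 0.4]
opening: 0.0139
```

Run:
```python
from h import *
goto([.455,.1796,.018],88)
```

```text
t 7.65 pos [0.4549 0.1792 0.0175] F [-0.7 -0.7  0.4] open 0.0139 zdir 88.04 tilt 0.02 shift cm,spin [-0.05 -0.01  0.04] 0.001
```

Request:
{"op": "move_arm", "data": {"commands": [[[-2, 0, 0, 0.016], [-4, 0, 0, 0], [-4, 0, 0, 0], [-4, 0, 0, 0], [-2.2, 0, 0, 0], [0, 0, 0, 0], [0, 0, 0, 0]]]}}

```text
clock: 8.35
tool_pos: [0.4546, 0.1794, 0.1792]
orientation: [15.2, 90.0, 102.3]
force: [0.5, -0.6, -3.6]
opening: 0.0138
```

Request:
{"op": "move_arm", "data": {"commands": [[[0, -1.5, -2.5, 0], [0, -2.2, -3.5, 0], [0, -2.2, -3.5, 0], [0, -2.2, -3.5, 0], [0, -2.2, -3.5, 0], [0, -2.2, -3.5, 0], [0, -1.7, -2.5, 0], [0, -1, -2, 0]]]}}

```text
clock: 9.15
tool_pos: [0.5943, -0.0749, 0.1766]
orientation: [99.4, 89.8, -173.6]
force: [-0.5, 0.8, -2.4]
opening: 0.0137
```

Run:
```python
from h import *
p,d=snapshot("side");cv2.imwrite("pics/s1.png",cv2.resize(p[100:240,210:350,::-1],None,fx=4,fy=4,interpolation=cv2.INTER_CUBIC))
goto([.5946,-.0731,.1287],87.1)
```

```text
t 9.2 pos [ 0.595  -0.0768  0.1765] F [ 3.7 -2.2 -1.7] open 0.0137 zdir 87.01 tilt 0.26 shift cm,spin [4.78 0.03 0.37] -0.002
```

View pics/s1.png

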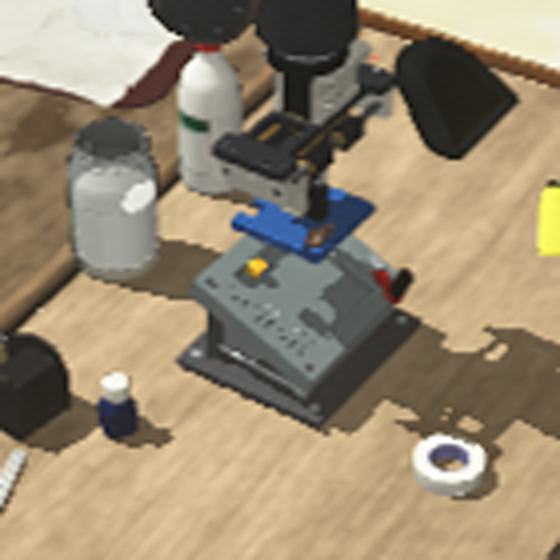

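Request:
{"op": "move_arm", "data": {"commands": [[[1.5, 0, 0.3, 0], [1.5, 0, 0, 0], [1, 0, 0, 0], [0.4, 0, 0, 0], [0, 0, 0, 0], [0, 0, 0, 0]]]}}

```text
clock: 9.8
tool_pos: [0.5949, -0.0698, 0.1358]
orientation: [-110.4, 90.0, -23.3]
force: [-0.4, 0.5, -1.5]
opening: 0.014
```

Run:
```python
from h import *
goto([.5946,-.0731,.1287],87.1)
```

```text
t 9.8 pos [ 0.5949 -0.0698  0.1358] F [-0.4  0.5 -1.5] open 0.014 zdir 87.14 tilt 0.02 shift cm,spin [ 0.71  0.02 -0.33] 0.001
```

Request:
{"op": "move_arm", "data": {"commands": [[[0.35, 0, -0.3, 0], [0.35, 0, 0, 0], [0.36, 0.23, 0, 0], [0.37, 0.23, 0, 0], [0.4, 0.18, 0, 0], [0.4, 0.18, 0, 0], [0, 0, 0, 0], [0, 0, 0, 0]]]}}

```text
clock: 10.6
tool_pos: [0.587, -0.0725, 0.114]
orientation: [-87.9, 89.9, -0.8]
force: [0.5, -0.6, 3.9]
opening: 0.014
```

Run:
```python
from h import *
goto([.5797,-.0724,.0902],87.1)
```

```text
t 10.6 pos [ 0.587  -0.0725  0.114 ] F [ 0.5 -0.6  3.9] open 0.014 zdir 87.14 tilt 0.1 shift cm,spin [ 2.38  0.73 -0.02] 0.001
```

Request:
{"op": "move_arm", "data": {"commands": [[[0.4, 0.12, 0, 0], [0.4, 0.12, 0, 0], [0.3, 0.06, 0, 0], [0, 0, 0, 0], [0, 0, 0, 0]]]}}

```text
clock: 11.1
tool_pos: [0.5834, -0.0724, 0.1024]
orientation: [-71.1, 90.0, 16.0]
force: [-1.0, 0.3, 4.0]
opening: 0.0142
```

Run:
```python
from h import *
p,d=snapshot("side");cv2.imwrite("pics/s2.png",cv2.resize(p[120:220,220:340,::-1],None,fx=5,fy=5,interpolation=cv2.INTER_CUBIC))
goto([.5797,-.0724,.0902],87.1)
# plate tilt from depth: blue points above stand
im=p[:,:,::-1].copy();h=cv2.cvtColor(im,cv2.COLOR_BGR2HSV);P=cloud("side",d)
m=(h[...,0]>98)&(h[...,0]<125)&(h[...,1]>150)&(h[...,2]>70)&(P[...,0]>.5)&(P[...,0]<.7)&(P[...,1]<.02)&(P[...,2]>.05)&(d>0)
Q=P[m]
for _ in range(4):
    c=Q.mean(0);n=np.linalg.svd(Q-c)[2][2];n*=np.sign(n[2]);r=(Q-c)@n;Q=Q[abs(r)<2*r.std()]
print(len(Q),c,n,np.rad2deg(np.arccos(n[2])),np.rad2deg(np.arctan2(-n[1],-n[0])))
```

```text
t 11.15 pos [ 0.5834 -0.0723  0.1024] F [-0.2  0.7  4. ] open 0.014 zdir 87.13 tilt 0.01 shift cm,spin [ 1.22  0.37 -0.03] 0.0
128 [ 0.59243515 -0.04429411  0.09561705] [-0.39260949  0.00487876  0.91969233] 23.11885578386068 -0.711949750387623
```

View pics/s2.png

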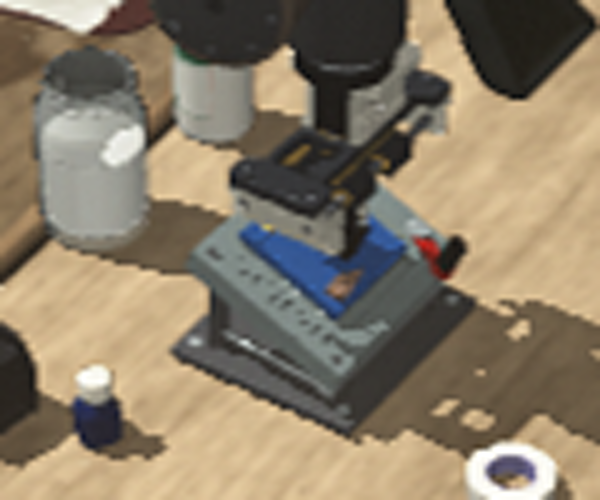

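Request:
{"op": "move_arm", "data": {"commands": [[[0.11, 0.25, 0, 0], [0.11, 0.25, 0, 0], [0.12, 0.26, 0, 0], [0, 0, 0, 0], [0.22, -0.1, 0, 0], [0.22, -0.1, 0, 0], [0, 0, 0, 0], [0, 0, 0, 0]]]}}

```text
clock: 11.95
tool_pos: [0.5776, -0.0721, 0.0941]
orientation: [100.2, 90.0, -172.7]
force: [0.4, 0.9, -1.8]
opening: 0.0136
```

```bash
cat > st.py <<'E'
from h import *
goto([.5797,-.0724,.0902],87.1)
M=np.array([[.9129,-.0457,.4056],[.05,.9987,0],[-.4051,.0203,.914]])
print("nest rel home mm",(M@(tool()[2]-np.array([.5797,-.0724,.0902]))*1000).round(1))
E
python3 st.py
```

```text
t 11.95 pos [ 0.5776 -0.0721  0.0941] F [ 0.4  0.9 -1.8] open 0.0136 zdir 87.12 tilt 0.04 shift cm,spin [ 0.39 -0.21 -0.02] 0.0
nest rel home mm [-0.4  0.2  4.4]
```

Request:
{"op": "move_arm", "data": {"commands": [[[0.2, -0.09, 0, 0], [0.18, -0.08, 0, 0], [0, 0, 0, 0], [0, 0, 0, 0]]]}}

```text
clock: 12.35
tool_pos: [0.5794, -0.0722, 0.0906]
orientation: [106.3, 90.0, -166.6]
force: [0.1, -0.1, -1.4]
opening: 0.0136
```

```bash
python3 st.py
```

```text
t 12.35 pos [ 0.5794 -0.0722  0.0906] F [ 0.1 -0.1 -1.4] open 0.0136 zdir 87.12 tilt 0.01 shift cm,spin [ 0.04 -0.03 -0.02] 0.0
nest rel home mm [-0.1  0.2  0.5]
```

Request:
{"op": "move_arm", "data": {"commands": [[[0.1, -0.04, 0, 0], [0.1, -0.04, 0, 0], [0, 0, 0, 0], [0, 0, 0, 0]]]}}

```text
clock: 12.75
tool_pos: [0.5803, -0.0722, 0.0886]
orientation: [129.0, 90.0, -143.9]
force: [0.1, -0.5, -2.3]
opening: 0.0139
```

Run:
```python
exec(open('st.py').read())
print(get_obs()["moment"])
p,d=snapshot("side");cv2.imwrite("pics/s3.png",p[:,:,::-1])
```

```text
t 12.75 pos [ 0.5803 -0.0722  0.0886] F [ 0.1 -0.5 -2.3] open 0.0139 zdir 87.13 tilt 0.0 shift cm,spin [-0.16  0.06 -0.02] 0.0
nest rel home mm [-0.1  0.2 -1.7]
[-0.0305867  -0.03780817  0.00826189]
```

Request:
{"op": "move_arm", "data": {"commands": [[[0.1, -0.04, 0, 0], [0.1, -0.04, 0, 0], [0.1, -0.04, 0, 0], [0, 0, 0, 0], [0, 0, 0, 0]]]}}

```text
clock: 13.3
tool_pos: [0.5806, -0.0722, 0.0882]
orientation: [130.2, 90.0, -142.7]
force: [-12.3, 4.7, 21.3]
opening: 0.0138
```

Run:
```python
exec(open('st.py').read())
print(get_obs()["moment"])
```

```text
t 13.3 pos [ 0.5806 -0.0722  0.0882] F [-12.3   4.7  21.3] open 0.0138 zdir 87.16 tilt 0.02 shift cm,spin [-0.2   0.09 -0.02] 0.001
nest rel home mm [ 0.   0.2 -2.2]
[ 1.55451993  4.35868056 -0.05210477]
```

Request:
{"op": "move_arm", "data": {"commands": [[[-0.2, 0.08, 0, 0], [0, 0, 0, 0], [0, 0, 0, 0]]]}}

```text
clock: 13.6
tool_pos: [0.5809, -0.0722, 0.0883]
orientation: [-104.9, 90.0, -17.7]
force: [-2.9, 0.7, 6.9]
opening: 0.014
```

Request:
{"op": "move_arm", "data": {"commands": [[[0, 0, 0, 0], [0, 0, 0, 0], [0, 0, 0, 0], [0, 0, 0, 0], [0, 0, 0, 0], [0, 0, 0, 0], [0, 0, 0, 0]]], "jaw": 3.5}}

```text
clock: 14.3
tool_pos: [0.5806, -0.0722, 0.0876]
orientation: [108.2, 90.0, -164.6]
force: [0.3, 0.2, 0.0]
opening: 0.0346
```

Request:
{"op": "move_arm", "data": {"commands": [[[-2, 0, 0, 0], [-4, 0, 0, 0], [-4, 0, 0, 0], [-3, -2, 0, 0], [0, -4, 0, 0], [0, -2, 0, 0], [0, 0, 0, 0], [0, 0, 0, 0]]]}}

```text
clock: 15.1
tool_pos: [0.6602, -0.0763, 0.2168]
orientation: [94.9, 89.9, -178.0]
force: [0.2, 0.6, -0.3]
opening: 0.0348
```

Run:
```python
exec(open('st.py').read())
wsnap('w5')
import nest
o,W,P=nest.wcloud('w5');O=np.array([.5946,-.0731,.0757])
Q=(P-O)@M.T*1000
im=cv2.imread('pics/w5.png');h=cv2.cvtColor(im,cv2.COLOR_BGR2HSV)
m=(h[...,0]>98)&(h[...,0]<125)&(h[...,1]>150)&(h[...,2]>60)&(abs(Q[...,0])<60)&(abs(Q[...,1])<60)&(Q[...,2]<25)
q=Q[m];print(m.sum(),np.percentile(q,[2,50,98],axis=0).round(1))
A=np.c_[q[:,:2],np.ones(len(q))];c=np.linalg.lstsq(A,q[:,2],rcond=None)[0];print("plane",c)
for a in(-40,0,40):print([np.median(q[(abs(q[:,0]-a)<12)&(abs(q[:,1]-b)<12)][:,2]).round(2) for b in(-35,0,35)])
f=Q[(abs(Q[...,0])<60)&(abs(Q[...,1])>60)&(abs(Q[...,1])<80)&(abs(Q[...,2]-12)<4)];print("face",np.median(f[:,2]))
cv2.imwrite('pics/w5c.png',cv2.resize(im[20:300,100:460],None,fx=2,fy=2))
```

```text
t 15.1 pos [ 0.6602 -0.0763  0.2168] F [ 0.2  0.6 -0.3] open 0.0348 zdir 87.11 tilt 0.09 shift cm,spin [12.67  8.04 -0.02] 0.0
nest rel home mm [1.25e+02 1.00e-01 8.30e+01]
9133 [[-46.9 -46.2   8.4]
 [  8.9  -8.    9.9]
 [ 49.   49.9  11.3]]
plane [3.66467237e-05 5.32821686e-05 9.89976682e+00]
[np.float64(9.87), np.float64(9.93), np.float64(9.88)]
[np.float64(9.96), np.float64(10.01), np.float64(9.96)]
[np.float64(9.88), np.float64(9.92), np.float64(9.87)]
face 11.956021682622731
```

View pics/w5c.png

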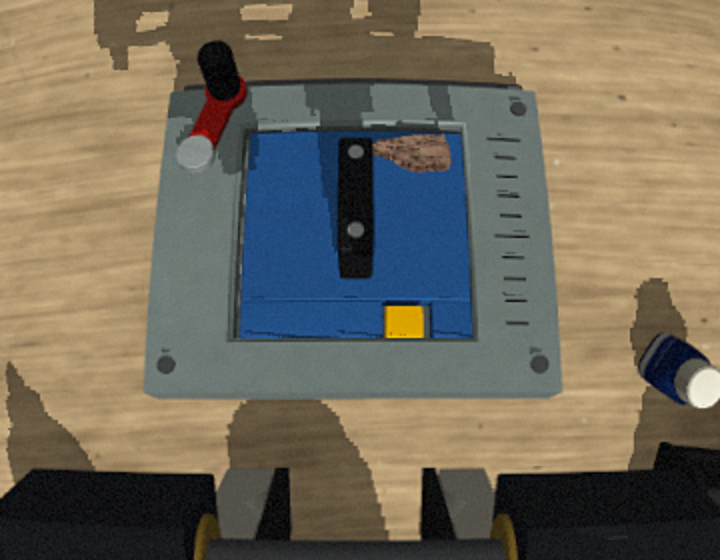

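Run:
```python
from h import *
exec(open('st.py').read())
import nest
o,W,P=nest.wcloud('w5');O=np.array([.5946,-.0731,.0757])
for (u,v,z) in((214,67,18),(206.5,46,48),(206.5,46,45),(197.5,96,18),(197.5,96,22)):
    a,d=wray('w5',u,v);z_=M[2];t=((O-a)@z_+z/1000)/(d@z_);print(u,v,z,(M@(a+d*t-O)*1000).round(1),"depth pt",(M@(P[int(v),int(u)]-O)*1000).round(1))
im=cv2.imread('pics/w5.png');h=cv2.cvtColor(im,cv2.COLOR_BGR2HSV);Q=(P-O)@M.T*1000
k=(Q[...,2]>22)&(Q[...,2]<52)&(Q[...,1]<-40)&(Q[...,1]>-100)&(Q[...,0]<-20)&(Q[...,0]>-100)
q=Q[k];print(k.sum(),np.percentile(q,[2,50,98],axis=0).round(1));q=q[q[:,2]>44];print(len(q),q.mean(0))
# world targets
for nm,t in(("start",(-72,-72,35)),("pre",(-72,-110,30)),("end",(-35,-35,35))):print(nm,(O+M.T@(np.array(t)/1000)).round(4))
```

```text
t 15.15 pos [ 0.6599 -0.0763  0.2171] F [ 0.2 -0.8 -0.9] open 0.0351 zdir 87.11 tilt 0.06 shift cm,spin [12.7   8.02 -0.02] 0.0
nest rel home mm [1.249e+02 1.000e-01 8.350e+01]
214 67 18 [-67.  -58.3  18. ] depth pt [-63.2 -57.   23.6]
206.5 46 48 [-70.3 -60.1  48. ] depth pt [-70.1 -60.5  48.4]
206.5 46 45 [-72.7 -60.9  45. ] depth pt [-70.1 -60.5  48.4]
197.5 96 18 [-35.4 -71.4  18. ] depth pt [-34.6 -71.5  19.5]
197.5 96 22 [-33.2 -70.3  22. ] depth pt [-34.6 -71.5  19.5]
444 [[-75.9 -66.9  23.2]
 [-65.6 -58.8  43.3]
 [-62.3 -52.5  48.8]]
210 [-68.93391453 -59.79844406  47.39325138]
start [ 0.5111 -0.141   0.0785]
pre [ 0.5112 -0.1791  0.0739]
end [ 0.5467 -0.1057  0.0935]
```

Request:
{"op": "move_arm", "data": {"commands": [[[0, 3.4, -2.7, 0], [0, 3.5, -2.7, 0], [0, 3.5, -2.7, 0], [0, 3.45, -2.7, 0], [0, 0, 0, 0], [3, 0, 0, 0], [3, 0, 0, 0], [0, 0, 0, 0]]], "jaw": 0}}

```text
clock: 15.95
tool_pos: [0.5137, -0.1767, 0.1546]
orientation: [83.3, 89.7, 170.4]
force: [-0.7, -0.8, -0.2]
opening: 0.0006
```

Run:
```python
exec(open('st.py').read())
goto([.5162,-.1774,.0728],87.1)
```

```text
t 15.95 pos [ 0.5137 -0.1767  0.1546] F [-0.7 -0.8 -0.2] open 0.0006 zdir 87.08 tilt 0.34 shift cm,spin [ 6.41 -6.09 10.74] -0.0
nest rel home mm [ -29.3 -107.4   83.5]
t 15.95 pos [ 0.5137 -0.1767  0.1546] F [-0.7 -0.8 -0.2] open 0.0006 zdir 87.08 tilt 0.34 shift cm,spin [ 8.18 -0.3  -0.07] -0.0
```

Request:
{"op": "move_arm", "data": {"commands": [[[2.5, -0.1, 0, 0], [3, -0.1, 0, 0], [2, 0, 0, 0], [0.7, 0, 0, 0], [0, 0, 0, 0], [0, 0, 0.6, 0], [0, 0, 0.6, 0], [0, 0, 0, 0]]]}}

```text
clock: 16.75
tool_pos: [0.5201, -0.1645, 0.0768]
orientation: [-85.9, 89.9, 1.2]
force: [-0.2, 0.3, 0.3]
opening: 0.0003
```

Request:
{"op": "move_arm", "data": {"commands": [[[0, 0, 0.5, 0], [0, 0, 0.5, 0], [0, 0, 0.5, 0], [0, 0, 0.4, 0], [0, 0, 0, 0]]]}}

```text
clock: 17.25
tool_pos: [0.5205, -0.1458, 0.0757]
orientation: [-50.2, 90.0, 36.9]
force: [-0.9, -1.3, 0.4]
opening: 0.0005
```

```bash
cat > st2.py <<'E'
from h import *
M=np.array([[.9129,-.0457,.4056],[.05,.9987,0],[-.4051,.0203,.914]]);O=np.array([.5946,-.0731,.0757])
o,R,p=tool();print(o["clock"],"TCP nest mm",(M@(p-O)*1000).round(1),"F nest",(M@o["force"]).round(1))
E
python3 st2.py
```

```text
17.25 TCP nest mm [-64.3 -76.3  28.6] F nest [-0.6 -1.3  0.7]
```

Request:
{"op": "move_arm", "data": {"commands": [[[0, 0, 0.3, 0], [0, 0, 0.3, 0], [0, 0, 0, 0], [0, 0, 0, 0]]]}}

```text
clock: 17.65
tool_pos: [0.5204, -0.1402, 0.0755]
orientation: [68.8, 90.0, 156.0]
force: [0.7, -1.7, 1.0]
opening: 0.0006
```

```bash
python3 st2.py
python3 - <<'E'
from h import *
exec(open('st2.py').read())
p,d=snapshot("top");P=cloud("top",d);Q=(P-O)@M.T*1000;h=cv2.cvtColor(p[:,:,::-1].copy(),cv2.COLOR_BGR2HSV)
m=((h[...,0]<8)|(h[...,0]>172))&(h[...,1]>120)&(abs(Q[...,0])<110)&(abs(Q[...,1])<110)
print(m.sum(),Q[m].mean(0) if m.sum() else 0)
E
```

```text
17.65 TCP nest mm [-64.8 -70.7  28.5] F nest [ 1.1 -1.7  0.6]
17.65 TCP nest mm [-64.8 -70.7  28.5] F nest [ 1.1 -1.7  0.6]
0 0
```

Request:
{"op": "move_arm", "data": {"commands": [[[0, 0, -1, 0], [0.5, 1.2, 0, 0], [0.6, 1.3, 0, 0], [0, 0, 0, 0], [0, 0, 1.8, 0], [0, 0, 1.8, 0], [0, 0, 0, 0], [0, 0, 0, 0]]]}}

```text
clock: 18.5
tool_pos: [0.4973, -0.1131, 0.0648]
orientation: [112.8, 90.0, -160.0]
force: [0.5, -0.9, 0.5]
opening: 0.0005
```

```bash
python3 st2.py
```

```text
18.5 TCP nest mm [-91.4 -44.8  28.6] F nest [ 0.7 -0.8  0.3]
```

Request:
{"op": "move_arm", "data": {"commands": [[[-0.2, -0.45, 0, 0], [-0.2, -0.45, 0, 0], [-0.2, -0.45, 0, 0], [-0.2, -0.45, 0, 0], [0, 0, 0, 0]]]}}

```text
clock: 19.0
tool_pos: [0.5107, -0.1134, 0.0708]
orientation: [81.9, 89.5, 168.9]
force: [-10.2, 10.4, -0.1]
opening: 0.0006
```

```bash
python3 st2.py
```

```text
19.0 TCP nest mm [-76.7 -44.4  28.7] F nest [-9.9  9.9  4.3]
```

Request:
{"op": "move_arm", "data": {"commands": [[[0, 0, 0, 0], [0, 0, 0, 0]]]}}

```text
clock: 19.2
tool_pos: [0.5113, -0.1133, 0.0711]
orientation: [79.5, 89.6, 166.5]
force: [-10.1, 10.6, -0.4]
opening: 0.0004
```

Run:
```python
from h import *
exec(open('st2.py').read())
wsnap('w6');im=cv2.imread('pics/w6.png');s,_=snapshot("side")
a=cv2.resize(im,(560,420));b=cv2.resize(s[130:200,250:330,::-1],(480,420),interpolation=cv2.INTER_CUBIC)
cv2.imwrite('pics/w6c.png',cv2.resize(np.hstack([a,b]),(800,323)))
```

```text
19.2 TCP nest mm [-76.1 -44.4  28.7] F nest [-9.9 10.   3.9]
```

View pics/w6c.png

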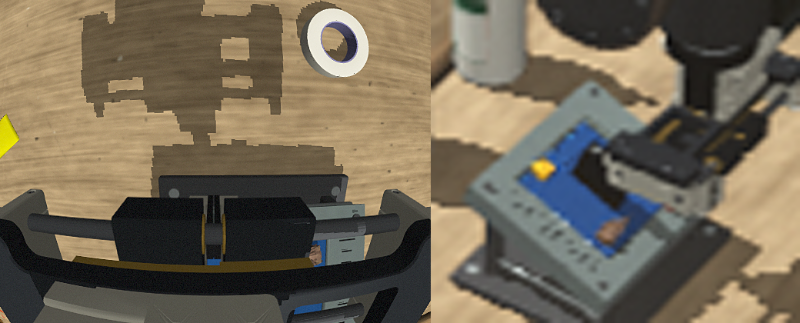

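Request:
{"op": "move_arm", "data": {"commands": [[[0.4, 1, 0, 0], [0.3, 0.8, 0, 0], [-3, 0, 0, 0], [-4, 0, 0, 0], [-4, -2, 0, 0], [-3, -4, 0, 0], [0, -4, 0, 0], [0, -3, 0, 0]]]}}

```text
clock: 20.1
tool_pos: [0.6294, -0.1203, 0.2074]
orientation: [-88.4, 89.8, -1.3]
force: [-1.7, 1.2, -1.2]
opening: 0.0005
```

Request:
{"op": "move_arm", "data": {"commands": [[[0, -2, 0, 0], [0, 0, 0, 0], [0, 0, 0, 0]]]}}

```text
clock: 20.4
tool_pos: [0.6465, -0.1211, 0.205]
orientation: [101.8, 89.9, -171.1]
force: [-0.1, 0.3, 0.7]
opening: 0.0004
```

```bash
cat > knob.py <<'E'
import sys,nest
from h import *
exec(open('st2.py').read())
n=sys.argv[1];wsnap(n);o,W,P=nest.wcloud(n);Q=(P-O)@M.T*1000
k=(Q[...,2]>44)&(Q[...,2]<51)&(Q[...,1]<-12)&(Q[...,1]>-100)&(Q[...,0]<0)&(Q[...,0]>-100)
q=Q[k];c=q.mean(0);print("knob top",len(q),c.round(1),"angle",np.rad2deg(np.arctan2(c[1]+72,-(c[0]+35))).round(1))
im=cv2.imread(f'pics/{n}.png');h=cv2.cvtColor(im,cv2.COLOR_BGR2HSV)
b=(h[...,0]>98)&(h[...,0]<125)&(h[...,1]>150)&(abs(Q[...,0])<50)&(abs(Q[...,1])<50)&(Q[...,2]<25);q=Q[b]
print("plate",np.percentile(q,[1,50,99],axis=0).round(1).tolist(),np.linalg.lstsq(np.c_[q[:,:2],np.ones(len(q))],q[:,2],rcond=None)[0].round(4))
cv2.imwrite(f'pics/{n}c.png',cv2.resize(im[20:300,100:460],None,fx=2,fy=2))
E
python3 knob.py w7
```

```text
20.4 TCP nest mm [102.  -45.3  96.2] F nest [0.2 0.3 0.7]
knob top 267 [-51.  -38.8  47.4] angle 64.3
plate [[-47.9, -47.3, 8.1], [9.2, -10.4, 9.9], [49.2, 49.2, 11.6]] [-2.200e-03 -1.200e-03  9.901e+00]
```

Run:
```python
exec(open('st2.py').read())
goto(O+M.T@np.array([-.092,-.048,.0286]),87.1)
```

```text
20.45 TCP nest mm [101.9 -45.2  96.6] F nest [-0.5 -0.5 -0.1]
t 20.45 pos [ 0.6462 -0.121   0.2053] F [-0.4 -0.5 -0.3] open 0.0006 zdir 87.1 tilt 0.04 shift cm,spin [14.09 14.95 -0.29] -0.0
```

Request:
{"op": "move_arm", "data": {"commands": [[[0, 4, 0, 0], [0, 4, -0.3, 0], [0, 4, 0, 0], [0, 2.95, 0, 0], [4, 0, 0, 0], [4, 0, 0, 0], [4, 0, 0, 0], [2.1, 0, 0, 0]]]}}

```text
clock: 21.25
tool_pos: [0.4948, -0.1163, 0.0627]
orientation: [88.2, 89.9, 175.3]
force: [-0.1, 0.4, 0.8]
opening: 0.0004
```

Request:
{"op": "move_arm", "data": {"commands": [[[0, 0, 0, 0], [-0.2, -0.5, 0, 0], [-0.2, -0.5, 0, 0], [-0.16, -0.37, 0.2, 0], [-0.16, -0.37, 0.2, 0], [0, 0, 0, 0]]]}}

```text
clock: 21.85
tool_pos: [0.516, -0.1127, 0.0728]
orientation: [-82.8, 89.9, 4.4]
force: [-0.1, 0.3, 1.0]
opening: 0.0001
```

```bash
python3 st2.py
```

```text
21.85 TCP nest mm [-71.1 -43.5  28.4] F nest [0.3 0.3 1. ]
```

Request:
{"op": "move_arm", "data": {"commands": [[[-0.12, -0.28, 0.12, 0], [-0.12, -0.28, 0.12, 0], [-0.12, -0.28, 0.08, 0], [-0.08, -0.18, 0.05, 0], [0, 0, 0, 0]]]}}

```text
clock: 22.35
tool_pos: [0.5257, -0.1097, 0.0763]
orientation: [-77.3, 90.0, 9.8]
force: [-1.2, -0.0, 0.4]
opening: 0.0002
```

```bash
python3 st2.py
```

```text
22.35 TCP nest mm [-61.  -40.   27.7] F nest [-0.9 -0.1  0.8]
```

Request:
{"op": "move_arm", "data": {"commands": [[[-0.12, -0.28, 0, 0], [-0.1, -0.2, 0, 0], [0, 0, 0, 0], [0, 0, 0, 0]]]}}

```text
clock: 22.75
tool_pos: [0.5267, -0.1099, 0.0769]
orientation: [88.3, 89.6, 175.4]
force: [-7.9, 3.0, -1.5]
opening: 0.0005
```

```bash
python3 st2.py
```

```text
22.75 TCP nest mm [-59.8 -40.1  27.9] F nest [-8.   2.6  1.9]
```

Firm stop reached (8 N). Backing off and checking from above.

Request:
{"op": "move_arm", "data": {"commands": [[[0.4, 1, 0, 0], [0.3, 1, 0, 0], [0, 0.8, 0, 0], [-3, 0, 0, 0], [-4, 0, 0, 0], [-4, -2, 0, 0], [-3, -4, 0, 0], [0, -4, 0, 0]]]}}

```text
clock: 23.55
tool_pos: [0.6055, -0.114, 0.2184]
orientation: [-88.8, 89.4, -1.6]
force: [0.8, 0.7, -0.2]
opening: 0.0004
```

Request:
{"op": "move_arm", "data": {"commands": [[[0, -4, 0, 0], [0, -2, 0, 0], [0, 0, 0, 0], [0, 0, 0, 0]]]}}

```text
clock: 23.95
tool_pos: [0.6616, -0.1167, 0.211]
orientation: [97.4, 90.0, -175.5]
force: [-0.1, -0.0, 0.3]
opening: 0.0006
```

```bash
python3 knob.py w8
```

```text
23.95 TCP nest mm [118.  -40.2  95.6] F nest [ 0.  -0.   0.4]
knob top 275 [-34.  -34.7  47.4] angle 91.6
plate [[-47.9, -47.2, 7.9], [12.2, -8.7, 9.9], [49.3, 49.2, 11.5]] [-1.6000e-03 -1.9000e-03  9.9009e+00]
```

View pics/w8c.png

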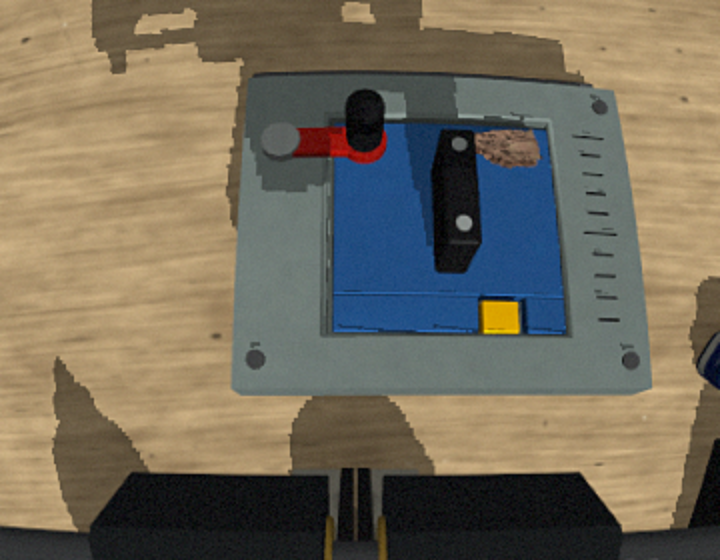

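The keeper lies over the plate's lower right corner at its stop, and the key fills the notch with the plate flat. The arm is clear of everything, so I am handing in.

```bash
python3 -c "
from plant import *
print(close_job())"
```

```text
the job is handed in; nothing more can be done
None
```

The smaller blue carrier is seated in the tilted stand with its notch round the yellow key, and the red keeper is swung to its stop. The job was handed in at about 24 s.

- **Seating:** I gripped the black bar and tilted the plate against the stand's upper face until it lay along the slope. I then slid it in and pressed it onto the recess floor with about 27 N.
- **Plate check:** The last wrist view puts the plate's top 9.9 mm above the recess floor, against 10 mm nominal, with its top parallel to the floor. The key shows in the notch.
- **Keeper:** I pushed it with closed fingers, first sideways and then up the slope. The first upslope push met about 10 N at roughly 64°, probably finger friction on the knob. I backed off, looked again and pushed along the arc to a firm stop at 8 N. The knob then measured (-34, -35) mm in the nest frame, which is about 91.6° against a 90° stop and within measuring error.
- **Disagreement:** While seating, the grasp point ended about 2 mm lower than I had calculated. That was most likely the bar slipping in the fingers while tilting, and the measured plate height shows it did no harm.
- **Left alone:** The fingers' planned path cleared the sherd by about 10 mm. I sent no moves near the ink bottle, tape roll or glue tube, though I did not measure their positions again at the end.

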